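# Feel out the hidden lid release of the photometer

### The job

Open the photometer's sample compartment for the next standard. Its release sits in a hardly visible notch somewhere along the black edge strip under the front of the lid, best found by running a fingertip along the strip until it dips in. Press gently inside the notch until the catch lets go, then draw back so that the lid can rise fully open; pick nothing up, and leave the glassware, cuvettes and marker where they are.

Things in the scene. Friction and masses are not known exactly. Their poses are not given: they have to be found in the camera images.
- photometer: white bench photometer, 470 mm wide, fixed to the bench. Origin: on the bench, straight below the middle of the black edge strip's front face. x points to its rear (away from the robot), y along the strip to the left, z up. In front of the strip lies a lower sloped console (x -112 to 0 mm, nowhere above z 80 mm). White side housings flank strip and lid: fronts at x -2 mm, tops at z 136 mm
- edge_mid (a point): middle of the strip's upper front edge; photometer frame (0, 0, 120) mm. The strip is black and rigid, shows from y -110 to +110 mm, has its front face at x = 0 and spans z 90 to 120 mm, with free space below it. Somewhere along it is the notch: 50 mm wide, open above and below, its middle anywhere from y -60 to +60 mm, elsewhere each time, black on black
- edge_left (a point): left end (robot's left) of the strip's upper front edge; photometer frame (0, +110, 120) mm
- edge_right (a point): right end of the strip's upper front edge; photometer frame (0, -110, 120) mm
- release (a joint): travel of the release key, m: 0 out, 0.007 fully in; springs back. The key is the black back face of the notch: 49 mm wide, as tall as the strip, 5 mm behind the strip's face when out. It is pressed straight to the rear (+x of the photometer); about 3 N starts it, 8 N holds it fully in, up to 1 N more for the catch, which lets go at 4 to 5 mm of travel
- lid_front (a point): middle of the upper front edge of the dark grey lid; shut, it lies at (17, 0, 136) mm in the photometer frame, so the strip stands 17 mm proud of the lid. Lid 216 mm wide, 207 mm deep, 16 mm thick, hinged along its rear at (228, 0, 128) mm; its front edge rises and goes rearwards as it opens
- lid (a joint): angle of the lid, rad: 0 shut, 1.25 fully open. A catch holds it shut; once that lets go, a damped spring lifts it by itself (about 2 N at its front edge) in about 2 to 4 s, if nothing is in its way, and it stays open
- flask_red: stoppered 100 ml volumetric flask, clear glass with red contents and a white cap; bulb 68 mm across, 170 mm tall; bystander, origin at the centre of its underside
- flask_orange: the same flask with orange contents; bystander, origin at the centre of its underside
- flask_yellow: the same flask with yellow contents; bystander, origin at the centre of its underside
- conical_a: empty clear glass conical flask, 82 mm across its base, 124 mm tall; bystander, origin at the centre of its underside
- conical_b: a second conical flask like conical_a; bystander, origin at the centre of its underside
- cylinder: glass measuring cylinder with blue rings, foot 62 mm across, 232 mm tall; bystander, origin at the centre of its underside
- cuvette_rack: white cuvette stand 50 x 90 mm with three capped cuvettes, 57 mm tall, standing on top of the left side housing; bystander, origin at the centre of its underside
- marker: blue marker pen with a black cap, 14 x 135 x 11 mm, lying on the notebook; bystander, origin at the centre of its underside

How it is judged:
By the outcome, as a careful person would: the job done as asked, in the order asked, and still so for the second after the job is handed in, with the robot touching nothing.
It also fails if it takes over 67 s, if anything falls off the work surface, if the arm or the gripper's body presses on something with over 40 N, if the wrist force passes 120 N, or if a joint passes its speed limit or range.

### The arm

A 7-joint arm with a two-finger parallel gripper is mounted at the origin on the work surface. World frame = base frame: x ahead of the robot, y to its left, z up, the work surface at z = 0. Lengths are in m, angles in rad, forces in N, time in s.
With the tool pointing down it reaches from about 0.4 to 0.85 m from the base axis. Payload 4.5 kg.
Tool frame: the origin (TCP) lies on the centre line of the jaws, within the pads' length; the fingertips stand ahead of it and the grasp point (between the pads) lies 3 mm ahead of it (r.finger_overhang is the z of the fingertips in the tool frame, in m); z points along the fingers, y is the direction in which the jaws open and shut (so a half turn about z gives the same grasp; the last joint's range is limited). The gripper opens to 88 mm and grips with 3 to 60 N. Pads are 18 mm wide; open, the fingers measure 123 mm over their backs; the gripper's body (75 mm by 187 mm) begins 45 mm behind the grasp point.
Start: joints at [1.157, 0.689, -0.195, 1.565, 0.157, 0.902, -0.215], TCP at [0.271, -0.563, 0.261] pointing down, gripper open.
Joint ranges: [-3.01, 3.01], [-0.46, 2.08], [-1.47, 1.51], [0.13, 2.56], [-1, 4.14], [0.04, 2.09], [-2.66, 2.66]. Speed limits (rad/s): [2.57, 2.57, 3.14, 3.14, 3.14, 3.14, 3.14].

### API

Orientations are given as a unit quaternion [x, y, z, w].
In Python, from plant import get_state, snapshot, camera_model, workorder, boxes_of, mark_of, r gives the robot as it stands.
- The arm moves only by the tool jog_arm, never from a script. Its argument "rows" is a list of rows, each a list of 2 entries, a list of its own where there are three numbers: the shift along the tool's x, y, z normalised to -1 to 1, where 1 is 75 cm, then the turn about the tool's z normalised to -1 to 1, where 1 is 2 rad. A call has 1 to 20 rows; each row is the pose to reach, as a shift and turn from the pose commanded when the call began, along the tool's axes at that moment; what a row does not reach only later rows make up. A row lasts 1/12 s, in which the tool goes at most 41.7 mm and 7.16 degrees, less where a joint would pass 70% of its speed; a pose out of reach is approached as far as the arm can. A call with a number of a shift or a turn outside -1 to 1 is refused whole. A call with a gripper value outside its range is refused whole. "gripper" is the finger opening in mm, from 0 to 88.1, set as the call begins (left out, the last holds). The fingers move at their own pace and stop on an object; "newtons" is the grip in N (left out, the last holds). Time passes only in rows, so rows that repeat a pose let the fingers close. It gives the time, the measured TCP pose, the force and the opening at its end, in the units of the state.
- get_state(): the state, without advancing time (a new reading comes with each control period).
- snapshot(name): name is "side" or "top"; returns the picture (400x640x3 uint8, red, green, blue); there is no depth.
- camera_model(name): a dict with "mtx" (3x3 intrinsics, pixels), "k1" (the pictures are not rectified: a ray, as slopes to the right and down, at radius r is drawn at 1 + k1 r^2 times it, then the intrinsics apply), "extrinsics" (4x4, takes a point from camera to world coordinates). Camera axes: x right, y up, looking along -z (the intrinsics and any distortion apply to the point x, -y, -z); pixel columns grow to the right and rows downward; lengths in m; the calibration is good to about 2 mm. A picture is of the moment at which its call begins. camera_model takes no time and is no camera call.
- workorder.finish_job(): hands the job in, once; it reports no verdict.
Trained networks look in the newest picture that a camera, given by its name, has taken for a name from the list of things; names that differ only in an ending like _2 or _b are one class to them, and where a whole thing is asked for, a point or a joint stands for the part that bears it (a point fixed in the world has none). Each returns a list of dicts, best first, with "p" (0 to 1); they miss things now and then, are a little off and sometimes report something else, mostly with a low value. They report only what shows in the picture. A call takes as long as a camera call.
- boxes_of(thing, camera): "rect" ([left, top, right, bottom] in pixels, round what is visible of it).
- mark_of(thing, camera): "pixel" ([row, column] in pixels: a listed point, or the origin of a listed thing).
The state is a dict: "clock": time; "q": joint angles; "qd": joint speeds; "joint_torque": joint torques, N m; "tool_pos": TCP position; "eef_rot": TCP orientation; "contact_force": force on the tool from outside, world axes, zero at the start; "moment": the same for the moment, N m; "opening": opening from 0.0 (shut) to 1.0 (fully open).
Only numpy, scipy, OpenCV 4.12 (cv2) and the standard library are available. Lean on these libraries where they do the work, as an engineer would, in place of code of your own. Each camera call takes 0.05 s, during which the arm holds its last target.

## Working session

There is one attempt and no reset: what is moved stays moved. The work goes in short steps, Python scripts to look and compute and a tool call to move; the robot and the scene stay as the last step left them, time stands still between calls to the robot, and variables do not carry over. Pictures are saved under pics/ and viewed, and the job is handed in when it is done.

Besides the shell and the picture viewer there is one more tool, called as a command line: name --argument value ..., lists and objects as JSON in quotes. jog_arm: Moves the arm, as the interface text tells. Scaled input: -1 to 1 covers 75 cm each way for a shift and 2 rad each way for a turn. Its arguments: {"type":"object","properties":{"rows":{"type":"array"},"gripper":{"type":"number"},"newtons":{"type":"number"}},"required":["rows"]}

```bash
mkdir -p pics; python3 - <<'E'
from plant import *
import cv2
s=get_state(); print(s)
print(r, [a for a in dir(r) if a[0]!='_'], r.finger_overhang)
for n in("side","top"):
    im=snapshot(n); cv2.imwrite(f"pics/{n}0.png",im[:,:,::-1]); print(camera_model(n))
    for t in("edge_mid","edge_left","edge_right","lid_front","photometer"): print(n,t,mark_of(t,n)[:2])
E
```

```text
{'clock': 0.0, 'q': array([ 1.15678925,  0.68998811, -0.19454923,  1.56634245,  0.1573153 ,
        0.90252769, -0.2151035 ]), 'qd': array([-0.0003858 , -0.00054818,  0.0006893 , -0.0005797 , -0.00145802,
       -0.00056667,  0.00139236]), 'joint_torque': array([-2.10167218e-04, -5.27568126e+01, -1.26681078e+00, -1.53430134e+01,
       -5.26062946e-02,  6.49484122e-03,  1.46730044e-04]), 'tool_pos': array([ 0.27032778, -0.56284606,  0.25990876]), 'eef_rot': array([ 9.75024686e-01,  2.22094548e-01, -2.70009997e-04, -8.94883984e-04]), 'contact_force': array([-0.43806046,  0.14769238, -0.53239966]), 'moment': array([-0.03919853,  0.01483669, -0.0116219 ]), 'opening': 0.9969193210674904}
<Robot object at 0x7f1d58407a10> ['Unreachable', 'finger_overhang'] 0.022
{'mtx': array([[367.25105225,   0.        , 323.58826802],
       [  0.        , 367.25105225, 207.77417714],
       [  0.        ,   0.        ,   1.        ]]), 'k1': -0.08255964660952272, 'extrinsics': array([[-0.81645661,  0.28145879, -0.50416224, -0.00228209],
       [-0.57697413, -0.43148176,  0.69348709,  0.76826091],
 
[... 559 characters left out ...]
   ,   0.        ,   1.        ]]), 'k1': -0.0979128322331898, 'extrinsics': array([[-0.00482057,  0.99664486, -0.08170543,  0.44847029],
       [-0.99979634, -0.0032023 ,  0.01992562,  0.02153434],
       [ 0.01959712,  0.08178484,  0.99645732,  1.21083292],
       [ 0.        ,  0.        ,  0.        ,  1.        ]])}
top edge_mid [{'pixel': [212.0, 303.9], 'p': 0.56}]
top edge_left [{'pixel': [215.9, 262.7], 'p': 0.6}, {'pixel': [163.1, 233.0], 'p': 0.28}]
top edge_right [{'pixel': [213.7, 351.5], 'p': 0.79}, {'pixel': [189.9, 159.6], 'p': 0.7}]
top lid_front [{'pixel': [205.8, 309.9], 'p': 0.89}, {'pixel': [242.3, 469.7], 'p': 0.73}]
top photometer [{'pixel': [220.2, 306.8], 'p': 0.74}]
```

View pics/side0.png

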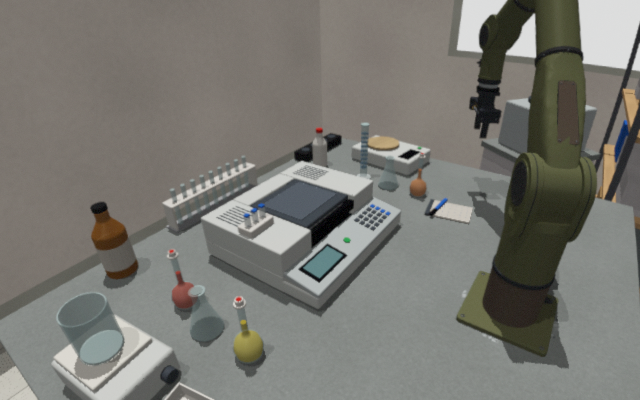

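View pics/top0.png

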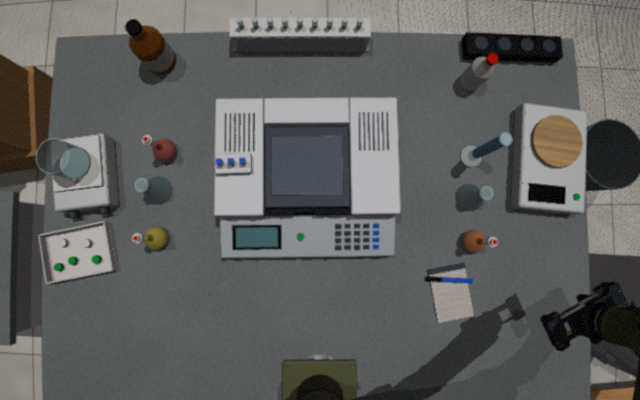

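```bash
cat > h.py <<'E'
import numpy as np, cv2
from plant import *
def ray(cam,rc):
    m=camera_model(cam);K=m['mtx'];E=m['extrinsics']
    p=cv2.undistortPoints(np.array([[[rc[1],rc[0]]]],float),K,np.array([m['k1'],0,0,0.]))[0,0]
    return E[:3,3],E[:3,:3]@np.array([p[0],-p[1],-1])
def atz(cam,rc,z):
    o,d=ray(cam,rc);return o+d*(z-o[2])/d[2]
def proj(cam,P):
    m=camera_model(cam);K=m['mtx'];E=m['extrinsics']
    c=(np.asarray(P)-E[:3,3])@E[:3,:3]; u=c[0]/-c[2];v=-c[1]/-c[2];f=1+m['k1']*(u*u+v*v)
    return K[1,1]*v*f+K[1,2],K[0,0]*u*f+K[0,2]
E
python3 - <<'E'
from h import *
for n,l in dict(side=dict(mid=(216.5,332.4),left=(233.2,309.9),right=(197.9,353.2)),top=dict(mid=(212,303.9),left=(215.9,262.7),right=(213.7,351.5))).items():
    for k,v in l.items(): print(n,k,atz(n,v,.12).round(4))
print(atz('side',(210.2,329.6),.136),atz('top',(205.8,309.9),.136),atz('side',(250.9,337.6),0),atz('top',(220.2,306.8),0))
E
python3 - <<'E'
import cv2
a=cv2.imread('pics/top0.png');b=cv2.imread('pics/side0.png')
cv2.imwrite('pics/topz.png',cv2.resize(a[140:260,210:400],None,fx=4,fy=4,interpolation=cv2.INTER_CUBIC))
cv2.imwrite('pics/sidez.png',cv2.resize(b[160:280,250:410],None,fx=4.8,fy=4.8,interpolation=cv2.INTER_CUBIC))
E
```

```text
side mid [0.5002 0.0353 0.12  ]
side left [0.5038 0.1374 0.12  ]
side right [ 0.5066 -0.0896  0.12  ]
top mid [0.5053 0.0389 0.12  ]
top left [0.4958 0.1433 0.12  ]
top right [ 0.5005 -0.0821  0.12  ]
[0.5114927  0.03261611 0.136     ] [0.51997825 0.0235944  0.136     ] [0.48531071 0.03135533 0.        ] [0.48847156 0.03270077 0.        ]
```

The side picture shows the photometer mid-frame, with the strip running from about (row 233, col 310) to (198, 353). In the top picture the strip is near row 212, cols 263–351. I'll zoom in to refine that.

View pics/topz.png

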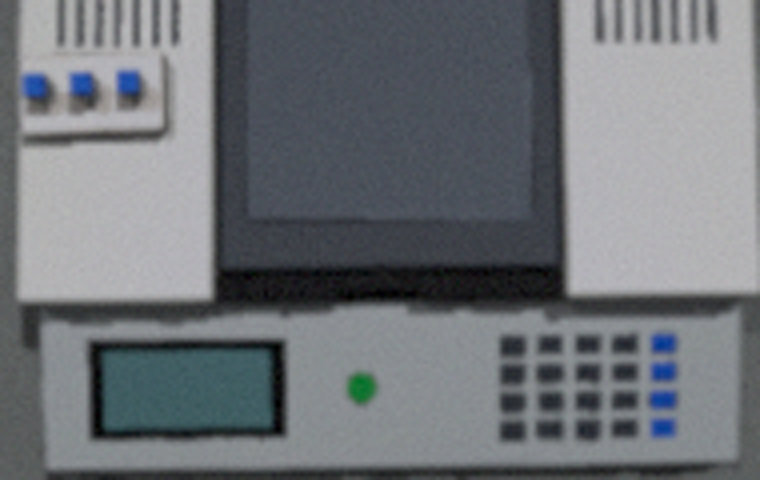

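View pics/sidez.png

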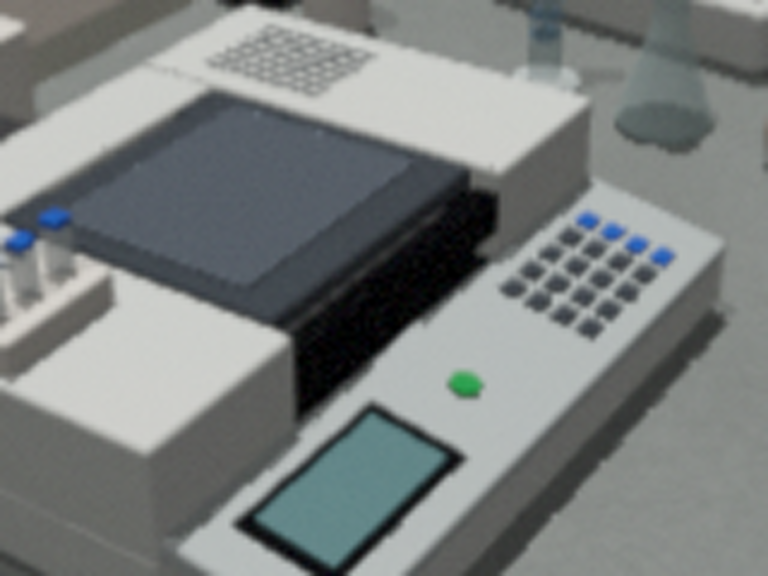

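```bash
python3 - <<'E'
from h import *
from scipy.optimize import least_squares
obs=[('top',(215,214.7),(-.002,.235,.136)),('top',(215,263.6),(-.002,.111,.136)),('top',(214,351.4),(-.002,-.111,.136)),('top',(213.5,399.2),(-.002,-.235,.136)),
('side',(160+350/4.8,250+295/4.8),(-.002,.111,.136)),('side',(160+458/4.8,250+150/4.8),(-.002,.235,.136)),('side',(160+175/4.8,250+500/4.8),(-.002,-.111,.136)),
('top',(216.5+0,263),(0,.11,.12)),]
obs=obs[:7]+[('top',(212,303.9),(0,0,.12)),('side',(216.5,332.4),(0,0,.12))]
def P(p,q): c,s=np.cos(p[2]),np.sin(p[2]); return np.array([p[0]+c*q[0]-s*q[1],p[1]+s*q[0]+c*q[1],q[2]])
f=lambda p:np.concatenate([np.array(proj(c,P(p,q)))-rc for c,rc,q in obs])
s=least_squares(f,[.5,.03,0],loss='soft_l1'); print(s.x,np.degrees(s.x[2])); print(f(s.x).reshape(-1,2).round(1))
for c in('top','side'):
    im=snapshot(c).astype(float)
    for _ in range(5): im+=snapshot(c)
    im/=6
    pts=[proj(c,P(s.x,q)) for q in((0,.11,.12),(0,-.11,.12),(0,.11,.09),(0,-.11,.09))];print(np.round(pts,1))
    z=(im[:,:,::-1]*5).clip(0,255).astype('uint8')
    z=z[190:230,250:365] if c=='top' else z[180:260,300:370]
    cv2.imwrite(f'pics/{c}b.png',cv2.resize(z,None,fx=6.5,fy=6.5,interpolation=cv2.INTER_NEAREST))
# needed moves in tool frame
from scipy.spatial.transform import Rotation as R
st=get_state();Rt=R.from_quat(st['eef_rot']);
yaw=np.arctan2(*Rt.as_matrix()[[1,0],0]); print('turn tool z',yaw-s.x[2], (yaw-s.x[2])/2)
tgt=P(s.x,(-.06,-.0,.20)); tgt[2]=.26
print(tgt,(Rt.inv().apply(tgt-st['tool_pos']))/.75)
E
```

```text
[0.49977412 0.03166335 0.01046967] 0.59986814899076
[[ 0.9 -1.9]
 [ 0.3 -1.3]
 [ 0.  -0.4]
 [-0.2  0.9]
 [-2.9 -0.8]
 [-0.8 -1.2]
 [-1.1 -0.5]
 [ 2.2  2.9]
 [-0.5  0.8]]
[[214.8 263.4]
 [213.6 350. ]
 [215.3 264.6]
 [214.1 349. ]]
[[234.6 310.5]
 [199.9 352.9]
 [243.7 311. ]
 [208.2 352.7]]
turn tool z 0.4372748707522832 0.2186374353761416
[0.43977741 0.03103518 0.26      ] [ 0.54642282 -0.61680703  0.0009813 ]
```

View pics/topb.png

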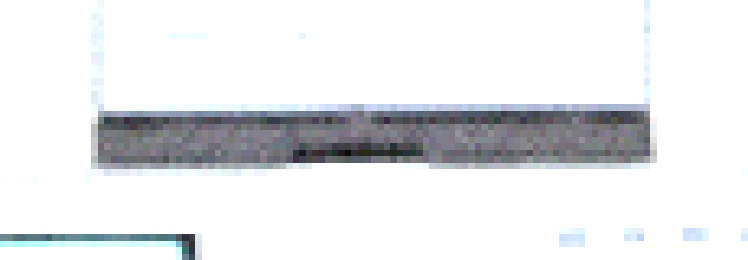

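View pics/sideb.png

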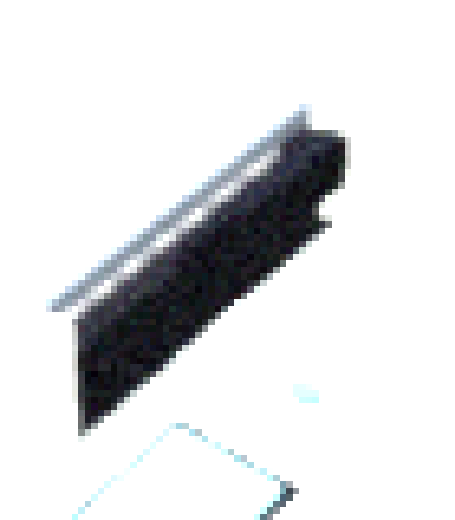

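The brightened top picture shows a darker recess at columns 295–315 (rows 212–215). That is 50 mm wide, centred about 6 mm left of mid-strip. I'll move in front of it, then confirm by touch.

jog_arm --rows '[[[0.55, -0.624, 0], 0.219], [[0.55, -0.624, 0], 0.219], [[0.55, -0.624, 0], 0.219], [[0.55, -0.624, 0], 0.219], [[0.55, -0.624, 0], 0.219], [[0.55, -0.624, 0], 0.219], [[0.55, -0.624, 0], 0.219], [[0.55, -0.624, 0], 0.219], [[0.55, -0.624, 0], 0.219], [[0.55, -0.624, 0], 0.219], [[0.55, -0.624, 0], 0.219], [[0.55, -0.624, 0], 0.219], [[0.55, -0.624, 0], 0.219], [[0.55, -0.624, 0], 0.219], [[0.55, -0.624, 0], 0.219], [[0.55, -0.624, 0], 0.219], [[0.55, -0.624, 0], 0.219], [[0.55, -0.624, 0], 0.219], [[0.55, -0.624, 0], 0.219], [[0.55, -0.624, 0], 0.219]]' --gripper 0 --newtons 20

```text
clock: 2.87
tool_pos: [0.4395, 0.0353, 0.2608]
eef_rot: [1.0, 0.003, -0.0, 0.0]
contact_force: [-0.4, -0.4, 0.5]
opening: 0.007
```

jog_arm --rows '[[[0, -0.004, 0.05], 0], [[0, -0.004, 0.1], 0], [[0, -0.004, 0.14], 0], [[0, -0.004, 0.17], 0], [[0, -0.004, 0.182], 0], [[0, -0.004, 0.182], 0], [[0, -0.004, 0.182], 0], [[0, -0.004, 0.182], 0], [[0, -0.004, 0.182], 0]]'

```text
clock: 3.62
tool_pos: [0.4407, 0.0399, 0.1255]
eef_rot: [1.0, 0.005, 0.001, -0.0]
contact_force: [1.2, -0.2, -0.1]
opening: 0.004
```

```bash
python3 - <<'E'
from h import *
print(get_state()['contact_force'],get_state()['tool_pos'], atz('top',(214.5,305.2),.12))
for c in('top','side'):
    im=snapshot(c); z=im[150:270,230:390] if c=='top' else im[130:270,270:430]
    cv2.imwrite(f'pics/{c}1.png',cv2.resize(z[:,:,::-1],None,fx=4,fy=4,interpolation=cv2.INTER_CUBIC))
E
```

```text
[ 1.17139735 -0.20728674 -0.090243  ] [0.44066993 0.03994935 0.12553951] [0.49897384 0.03561179 0.12      ]
```

View pics/side1.png

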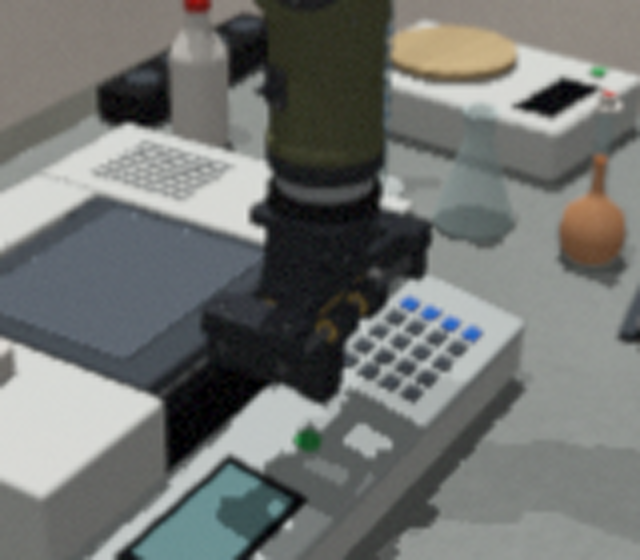

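View pics/top1.png

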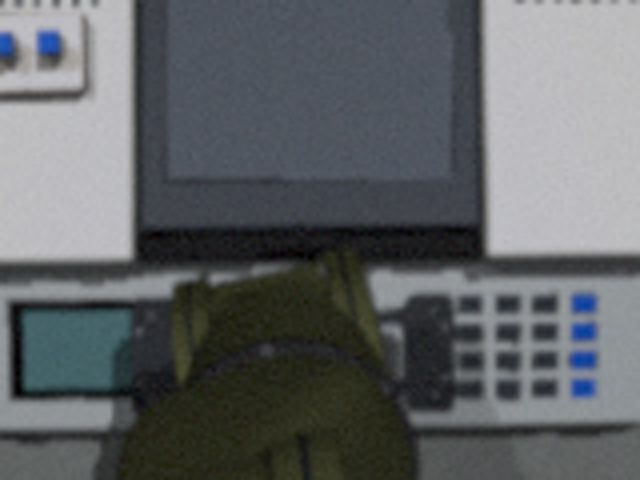

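jog_arm --rows '[[[0.02, 0.004, 0], 0], [[0.035, 0.004, 0], 0], [[0.045, 0.004, 0], 0], [[0.05, 0.004, 0], 0], [[0.05, 0.004, 0], 0], [[0.05, 0.004, 0], 0], [[0.05, 0.004, 0], 0]]'

```text
clock: 4.3
tool_pos: [0.4764, 0.0374, 0.1242]
eef_rot: [1.0, 0.005, -0.001, 0.0]
contact_force: [-0.1, 1.2, -0.6]
opening: 0.003
```

jog_arm --rows '[[[0.0015, 0, 0], 0], [[0.003, 0, 0], 0], [[0.0045, 0, 0], 0], [[0.006, 0, 0], 0], [[0.0075, 0, 0], 0], [[0.0075, 0, 0], 0], [[0.0075, 0, 0], 0]]'

```text
clock: 4.88
tool_pos: [0.483, 0.0375, 0.1242]
eef_rot: [1.0, 0.005, 0.0, 0.0]
contact_force: [-0.2, 1.5, 0.0]
opening: 0.006
```

jog_arm --rows '[[[0.001, 0, 0], 0], [[0.002, 0, 0], 0], [[0.003, 0, 0], 0], [[0.004, 0, 0], 0], [[0.004, 0, 0], 0], [[0.004, 0, 0], 0]]'

```text
clock: 5.38
tool_pos: [0.486, 0.0375, 0.1242]
eef_rot: [1.0, 0.005, 0.0, 0.0]
contact_force: [-0.5, -0.1, 0.0]
opening: 0.005
```

jog_arm --rows '[[[0.001, 0, 0], 0], [[0.002, 0, 0], 0], [[0.003, 0, 0], 0], [[0.003, 0, 0], 0], [[0.003, 0, 0], 0]]'

```text
clock: 5.8
tool_pos: [0.4883, 0.0375, 0.1242]
eef_rot: [1.0, 0.005, 0.0, 0.0]
contact_force: [-0.3, 0.4, 0.2]
opening: 0.006
```

jog_arm --rows '[[[0.001, 0, 0], 0], [[0.002, 0, 0], 0], [[0.003, 0, 0], 0], [[0.003, 0, 0], 0], [[0.003, 0, 0], 0]]'

```text
clock: 6.22
tool_pos: [0.4905, 0.0376, 0.1242]
eef_rot: [1.0, 0.005, 0.0, 0.0]
contact_force: [0.4, -0.2, -0.2]
opening: 0.007
```

jog_arm --rows '[[[0.001, 0, 0], 0], [[0.002, 0, 0], 0], [[0.003, 0, 0], 0], [[0.003, 0, 0], 0], [[0.003, 0, 0], 0]]'

```text
clock: 6.63
tool_pos: [0.4928, 0.0376, 0.1242]
eef_rot: [1.0, 0.005, 0.0, 0.0]
contact_force: [0.4, -0.5, 1.5]
opening: 0.005
```

jog_arm --rows '[[[0.001, 0, 0], 0], [[0.002, 0, 0], 0], [[0.003, 0, 0], 0], [[0.003, 0, 0], 0], [[0.003, 0, 0], 0]]'

```text
clock: 7.05
tool_pos: [0.495, 0.0376, 0.1242]
eef_rot: [1.0, 0.005, 0.0, 0.0]
contact_force: [-0.1, 0.2, -0.9]
opening: 0.005
```

jog_arm --rows '[[[0.001, 0, 0], 0], [[0.002, 0, 0], 0], [[0.002, 0, 0], 0], [[0.002, 0, 0], 0]]'

```text
clock: 7.38
tool_pos: [0.4956, 0.0376, 0.1241]
eef_rot: [1.0, 0.005, -0.001, 0.0]
contact_force: [-1.7, 0.5, 1.3]
opening: 0.007
```

jog_arm --rows '[[[0.001, 0, 0], 0], [[0.002, 0, 0], 0], [[0.002, 0, 0], 0], [[0.002, 0, 0], 0]]'

```text
clock: 7.72
tool_pos: [0.4969, 0.0376, 0.1241]
eef_rot: [1.0, 0.005, -0.001, 0.0]
contact_force: [-4.4, 0.8, 3.3]
opening: 0.005
```

jog_arm --rows '[[[0.001, 0, 0], 0], [[0.002, 0, 0], 0], [[0.002, 0, 0], 0], [[0.002, 0, 0], 0]]'

```text
clock: 8.05
tool_pos: [0.4983, 0.0376, 0.1241]
eef_rot: [1.0, 0.005, -0.001, 0.0]
contact_force: [-5.4, -0.0, 4.3]
opening: 0.005
```

Contact began at TCP x≈0.4955, which puts the finger front about 5 mm behind the strip face. It now yields at roughly 0.7 N/mm, so this is the key.

jog_arm --rows '[[[0.001, 0, 0], 0], [[0.002, 0, 0], 0], [[0.002, 0, 0], 0], [[0.002, 0, 0], 0]]'

```text
clock: 8.38
tool_pos: [0.4993, 0.0376, 0.1241]
eef_rot: [1.0, 0.005, -0.002, 0.0]
contact_force: [-5.8, -0.5, 4.9]
opening: 0.005
```

jog_arm --rows '[[[0.001, 0, 0], 0], [[0.002, 0, 0], 0], [[0.002, 0, 0], 0], [[0.002, 0, 0], 0]]'

```text
clock: 8.72
tool_pos: [0.5009, 0.0376, 0.1241]
eef_rot: [1.0, 0.005, -0.002, 0.0]
contact_force: [-5.4, -0.1, 4.3]
opening: 0.004
```

```bash
python3 - <<'E'
from h import *
print(get_state()['contact_force'],get_state()['tool_pos'])
im=snapshot('side'); z=im[130:270,270:430]
cv2.imwrite(f'pics/side2.png',cv2.resize(z[:,:,::-1],None,fx=4,fy=4,interpolation=cv2.INTER_CUBIC))
E
```

```text
[-5.40976638 -0.11248404  4.28764563] [0.5008675  0.03759646 0.12410309]
```

View pics/side2.png

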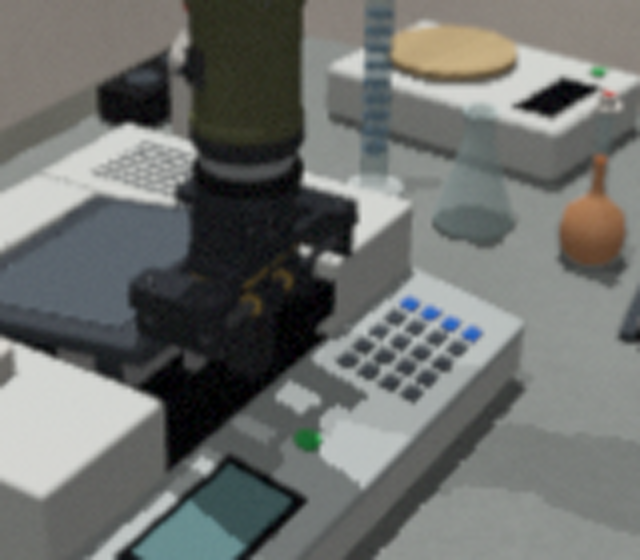

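The lid's front edge has risen: a light interior shows beneath it at about (355, 80) in the crop. The force also dropped, so the catch has let go. Drawing straight back.

jog_arm --rows '[[[-0.02, 0, 0], 0], [[-0.05, 0, 0], 0], [[-0.09, 0, 0], 0], [[-0.13, 0, 0], 0], [[-0.15, 0, 0], 0], [[-0.16, 0, 0], 0], [[-0.16, 0, 0], 0], [[-0.16, 0, 0], 0], [[-0.16, 0, 0], 0], [[-0.16, 0, 0], 0], [[-0.16, 0, 0], 0], [[-0.16, 0, 0], 0], [[-0.16, 0, 0], 0], [[-0.16, 0, 0], 0], [[-0.16, 0, 0], 0], [[-0.16, 0, 0], 0], [[-0.16, 0, 0], 0], [[-0.16, 0, 0], 0], [[-0.16, 0, 0], 0], [[-0.16, 0, 0], 0]]'

```text
clock: 10.43
tool_pos: [0.3825, 0.0365, 0.1242]
eef_rot: [1.0, 0.005, 0.0, 0.0]
contact_force: [0.2, 0.6, 0.3]
opening: 0.008
```

jog_arm --rows '[[[0, 0, 0], 0], [[0, 0, 0], 0], [[0, 0, 0], 0], [[0, 0, 0], 0], [[0, 0, 0], 0], [[0, 0, 0], 0], [[0, 0, 0], 0], [[0, 0, 0], 0], [[0, 0, 0], 0], [[0, 0, 0], 0], [[0, 0, 0], 0], [[0, 0, 0], 0], [[0, 0, 0], 0], [[0, 0, 0], 0], [[0, 0, 0], 0], [[0, 0, 0], 0], [[0, 0, 0], 0], [[0, 0, 0], 0], [[0, 0, 0], 0], [[0, 0, 0], 0]]'

```text
clock: 12.1
tool_pos: [0.3824, 0.0365, 0.1242]
eef_rot: [1.0, 0.005, -0.0, 0.0]
contact_force: [-0.0, -0.3, -0.1]
opening: 0.006
```

jog_arm --rows '[[[0, 0, 0], 0], [[0, 0, 0], 0], [[0, 0, 0], 0], [[0, 0, 0], 0], [[0, 0, 0], 0], [[0, 0, 0], 0], [[0, 0, 0], 0], [[0, 0, 0], 0], [[0, 0, 0], 0], [[0, 0, 0], 0], [[0, 0, 0], 0], [[0, 0, 0], 0], [[0, 0, 0], 0], [[0, 0, 0], 0], [[0, 0, 0], 0], [[0, 0, 0], 0], [[0, 0, 0], 0], [[0, 0, 0], 0], [[0, 0, 0], 0], [[0, 0, 0], 0]]'

```text
clock: 13.77
tool_pos: [0.3824, 0.0365, 0.1242]
eef_rot: [1.0, 0.005, -0.0, 0.0]
contact_force: [-0.0, 0.4, 0.7]
opening: 0.003
```

```bash
python3 - <<'E'
from h import *
for c in('side','top'):
    im=snapshot(c); cv2.imwrite(f'pics/{c}3.png',im[:,:,::-1])
    print(c,mark_of('lid_front',c)[:2])
# expected lid_front at 1.25 rad
a=1.25; dx,dz=.017-.228,.136-.128
x=.228+dx*np.cos(a)+dz*np.sin(a); z=.128-dx*np.sin(a)+dz*np.cos(a)
print(x,z,[proj(c,(.5+x,.032,z)) for c in('side','top')])
E
```

```text
side [{'pixel': [136.8, 286.1], 'p': 0.65}]
top []
0.16905885848944302 0.33075833358319084 [(np.float64(135.166673844824), np.float64(282.6206496397145)), (np.float64(128.25943715138695), np.float64(305.47856195178014))]
```

View pics/side3.png

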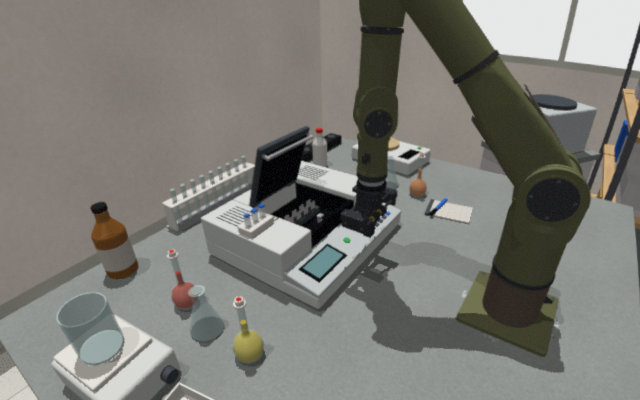

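View pics/top3.png

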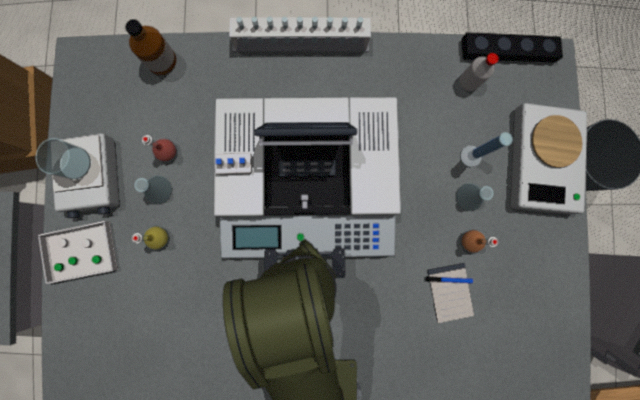

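The lid stands open. Its front edge is at (137, 286) in the side picture, against a predicted (135, 283) for 1.25 rad. The flasks, rack, cylinder and marker are at the same pixels as before, and the arm is clear with no contact force.

```bash
python3 - <<'E'
from plant import *
print(workorder.finish_job())
E
```

```text
the job is handed in; nothing more can be done
None
```

The photometer's lid is fully open and the job is handed in; it took about 14 s of the 67 s allowed.

- **Finding the notch:** I did not run a fingertip along the strip. The brightened top picture showed a recess 50 mm wide, about 6 mm left of mid-strip, so I went straight there. The touch confirmed it: contact came about 5 mm behind the strip face, and the surface gave way at roughly 0.7 N/mm.
- **Pressing:** I pressed with the closed fingertips, reading at most about 6 N, until the catch let go after about 5 mm. I then drew straight back about 12 cm.
- **Last checks:** The lid's front edge is within about 4 pixels of where 1.25 rad should put it in the side picture. The network did not find that edge in the top picture, but the lid visibly stands open there. By eye, the glassware, cuvettes and marker had not moved. The contact force was about zero, with the arm clear.
- **Unexplained reading:** While pressing, I also measured an upward force of about 4 N, which I took to be friction on the key. It vanished when I drew back.

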